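# Dispense a packer and set it against the saw sled's stop block

## Robot

A 6-joint arm with a two-finger parallel gripper is mounted at the origin on the work surface. World frame = base frame: x ahead of the robot, y to its left, z up, the work surface at z = 0. Lengths are in mm, angles in rad, forces in N, time in s.
With the tool pointing down it reaches from about 400 to 825 mm from the base axis. Payload 7 kg.
Tool frame: the origin (TCP) lies at the very end of the fingers, on their centre line; the grasp point (between the pads) lies 19 mm behind it; z points along the fingers, y is the line along which they close (so a half turn about z gives the same grasp; the last joint's range is limited). The gripper opens to 88 mm and grips with 3 to 60 N. Pads are 19 mm wide; open, the fingers measure 130 mm over their backs; the gripper's body (78 mm by 193 mm) begins 47 mm behind the grasp point.
Start: joints at [-1.007, 0.359, 0.012, 0, -1.224, -0.288], TCP at [183.788, -649.475, 226.561] pointing down, gripper open.
Joint ranges: [-3.07, 3.07], [-1.43, 2.12], [-1.02, 1.25], [-3.03, 1.67], [-3.05, -0], [-3.03, 3.03]. Speed limits (rad/s): [2.39, 2.39, 3.01, 3.14, 3.14, 3.14].

## Interface

Orientations are given as a unit quaternion [x, y, z, w].
In Python, from plant import bot gives the robot as it stands. Calls block until the motion is done:
- bot.move_ptp(position, orientation): joint-space move of the TCP to a pose.
- bot.line_to(position, velocity=150, ori=None): straight line of the TCP; ori=None keeps the orientation; velocity is the mean speed in mm/s.
- bot.move_joints(angles): joint-space move.
- bot.move_gripper(opening, force=None): finger opening in mm; force is the grip in N (None keeps the last); returns when the fingers have stopped.
- bot.pause(seconds).
- bot.solve_ik(position, orientation): joint angles nearest the present ones, or None.
- bot.read_state(): the state.
- bot.camera(name): name is "scene" or "top" or "wrist"; returns the picture (480x640x3 uint8, red, green, blue); there is no depth.
- bot.get_calibration(name): a dict with "fx", "fy", "cx", "cy" (pixels), "distortion" ([k1, k2, p1, p2, k3] as OpenCV has them; the pictures are not rectified), "view" (4x4, takes a point from world to camera coordinates); the wrist camera has in their place "T_tool_cam" (4x4, takes a point from camera to tool coordinates, whose origin is the TCP and whose axes are the flange's). Camera axes: x right, y up, looking along -z (the intrinsics and any distortion apply to the point x, -y, -z); pixel columns grow to the right and rows downward; lengths in mm; the calibration is good to about 2 mm. A picture is of the moment at which its call begins: read the wrist's pose just before it. get_calibration takes no time and is no camera call.
A pose or a line that the arm cannot do raises bot.Unreachable and nothing moves.
- bot.close_job(): hands the job in; it is judged then, once.
The state is a dict: "t": time; "joint_pos": joint angles; "qvel": joint speeds; "tau": joint torques, N m; "tcp_pos": TCP position; "eef_rot": TCP orientation; "contact_force": force on the tool from outside, world axes, zero at the start; "moment": the same for the moment, N m; "width": finger opening in mm; "finger_force": force on a finger pad.
Only numpy, scipy, OpenCV 4.12 (cv2) and the standard library are available. Lean on these libraries where they do the work, as an engineer would, in place of code of your own. Each camera call takes 0.05 s, during which the arm holds its last target. There are 200 camera calls.

## Task

Push the dispenser's sprung paddle all the way in, just once, so that one wooden packer comes out, and let the paddle spring back. Then lay that packer flat on the crosscut sled with one long edge flush against the face of the dark stop block, within the block's ends. Leave the other packers in the magazine and do not disturb the things lying about.

Things in the scene. Friction and masses are not known exactly. Their poses are not given: they have to be found in the camera images.
- dispenser: Packer dispenser, fixed to the table, elsewhere each time: plywood board with an aluminium magazine. Origin: on the table under the magazine's middle; z up; x is the pushing direction, from paddle end (-x, towards the robot) to landing (+x). Board: x -110 to +90 mm, y +-62 mm, top 20 mm above the table. A 5 mm lip ends the board at x 86 to 90 mm; 14 mm high rails flank the slide.
- magazine (a point): Point on the dispenser's board in the middle of the magazine, 20 mm above the dispenser's origin, same axes. The magazine is an open-topped chute, x and y +-23.5 and +-33.5 mm over its walls, ending 84 mm above the table. It holds four stacked packers; a 19 mm high slot at the foot of its +x wall lets only the lowest out, onto the bare board beyond (the landing).
- slide (a joint): Push slide, metres: 0 = out, at rest; 0.048 = in, at its end stop (grows along the dispenser's +x). Sprung: about 5 N to start it, 11 N at the end. Its 11 mm thick tongue shoves the lowest packer through the slot; after the full stroke the packer lies wholly outside, centre 46 mm or slightly more along x from the dispenser's origin. Let go, the slide springs back and the stack drops by one.
- paddle (a point): On the slide's upright steel paddle: middle of its rear face, the face to push (it looks along the dispenser's -x). Paddle 50 mm wide (y), 8 mm thick, from 20.5 to 70.5 mm above the table; this point is 50 mm above the table and moves with the slide. At rest it is 88 mm along -x from the dispenser's origin.
- packer0: The lowest packer in the stack, the one that comes out: a plain beech slip 36 x 56 x 14 mm (its x, y, z), about 20 g. Origin: centre of its underside. It starts with its axes along the dispenser's and its underside 20 mm above the table.
- packer1: Another packer like it, number 2 from the bottom of the stack; stays in the magazine.
- packer2: Another packer like it, number 3 from the bottom of the stack; stays in the magazine.
- packer3: Another packer like it, number 4 from the bottom of the stack; stays in the magazine.
- sled: Crosscut sled, fixed to the table, elsewhere each time: plywood board 220 x 240 x 12 mm (x, y, z), an aluminium fence bar (20 mm thick, top 50 mm above the table) along its far (+x) edge, and before the fence's middle a dark hardwood stop block. Origin: on the table under the board's middle; x points from the open side to the fence.
- stop_foot (a point): Point where the stop block's face (looking along the sled's -x, roughly towards the robot) meets the board's top: middle of the 90 mm length, 12 mm above the table, 45 mm from the sled's origin along x. Axes as the sled's. The block is 35 mm thick, top 57 mm above the table, its black knob's top 69 mm.
- tape: Bystander: black tape measure, 70 x 32 x 62 mm, standing. Origin: centre of underside.
- screwdriver: Bystander: screwdriver with a black handle, lying on the table near the robot.
- glue: Bystander: white glue bottle, 56 mm across, 140 mm tall, standing. Origin: centre of underside.
- offcut: Bystander: wooden offcut 45 x 20 x 20 mm lying on the sled near a corner of its open side. Origin: centre of underside.
There are look-alikes about, which are no part of the job. What is shaped like the dispenser but pink is not meant.

How it is judged (in metres and radians):
On the way:
1. the slide is pushed fully in and the lowest packer is out of the magazine (value of joint slide above 0.0455 m and x of packer0 in the frame of dispenser above 0.041 m), for 0.05 s.
At the end, for the whole second after the job is handed in: Packer flat and still on the sled, a long edge against the stop block's face (gap under 3 mm, parallel within 0.08 rad), centre within 16.5 mm of the block's middle along the face; slide back out (under 4 mm); the other three packers still stacked in the magazine (x of packer0 in the frame of stop_foot between -0.0215 and -0.0155 m and y of packer0 in the frame of stop_foot between -0.0165 and 0.0165 m and z of packer0 in the frame of stop_foot between -0.003 and 0.003 m and angle between packer0's own z axis and vertical below 0.06 rad and angle between the x axis of packer0 and the x axis of sled, either way round below 0.08 rad and linear speed of packer0 below 0.01 m/s and value of joint slide below 0.004 m and horizontal distance between each of packer1, packer2, packer3 and dispenser below 0.012 m and height (world z) of packer1 between 0.017 and 0.08 m and height (world z) of packer2 between 0.017 and 0.08 m and height (world z) of packer3 between 0.017 and 0.08 m); the robot touches nothing.
It fails at once if another packer leaves the magazine (horizontal distance between any of packer1, packer2, packer3 and dispenser above 0.02 m).
It fails at once if a bystander is moved by more than 25 mm (distance of any of tape, screwdriver, glue, offcut from where it was at the start of the episode above 0.025 m).
It also fails if it takes over 58 s, if anything falls off the work surface, if the arm or the gripper's body presses on something with over 40 N, if the wrist force passes 120 N, or if a joint passes its speed limit or range.

## Working session

There is one attempt and no reset: what is moved stays moved. The work goes in short steps, each a Python script; the robot and the scene stay as the last script left them, time stands still between calls to the robot, and variables do not carry over. Pictures are saved under pics/ and viewed, at most 10 in all, crops included, and the job is handed in when it is done.

```bash
ls; mkdir -p pics
python3 - <<'E'
from plant import bot
import cv2,json,numpy as np
np.set_printoptions(precision=4,suppress=True)
for n in ("scene","top"):
    im=bot.camera(n); cv2.imwrite(f"pics/{n}0.png",im[:,:,::-1])
    print(n,bot.get_calibration(n))
print(bot.get_calibration("wrist")); s=bot.read_state(); print(s)
E
```

```text
pics
scene {'fx': 466.30850812493645, 'fy': 466.30850812493645, 'cx': 324.8055638586827, 'cy': 236.52720529965646, 'distortion': array([-0.0618,  0.    ,  0.    ,  0.    ,  0.    ]), 'view': array([[    0.8905,     0.455 ,    -0.0035,  -469.3057],
       [   -0.2684,     0.5315,     0.8034,   -17.3112],
       [    0.3674,    -0.7145,     0.5954, -1208.8063],
       [    0.    ,     0.    ,     0.    ,     1.    ]])}
top {'fx': 586.6001335380838, 'fy': 586.6001335380838, 'cx': 320.1851969017494, 'cy': 243.94270415437077, 'distortion': array([0.0254, 0.    , 0.    , 0.    , 0.    ]), 'view': array([[   -0.0491,    -0.9988,     0.0017,   143.5984],
       [    0.9747,    -0.0476,     0.2183,  -465.5614],
       [   -0.2179,     0.0124,     0.9759, -1288.4694],
       [    0.    ,     0.    ,     0.    ,     1.    ]])}
{'fx': 401.7322105246848, 'fy': 401.7322105246848, 'cx': 320.5429276036456, 'cy': 233.98940858242338, 'distortion': array([-0.0695,  0.    ,  0.    ,  0.    ,  0.    ]), 'T_tool_cam': array([[   0.    ,    0.9594,    0.282 ,   75.3916],
       [   1.    ,   -0.0002,    0.0005,    0.3771],
       [   0.0005,    0.282 ,   -0.9594, -158.1962],
       [   0.    ,    0.    ,    0.    ,    1.    ]])}
{'t': 0.1, 'joint_pos': array([-1.0069,  0.3593,  0.0112, -0.0003, -1.2241, -0.2881]), 'qvel': array([-0.0007, -0.0019,  0.0006,  0.0004, -0.0002,  0.0013]), 'tau': array([ -0.0008, -58.4162,  29.3752,   7.0154,   0.0102,  -0.0001]), 'tcp_pos': array([ 183.6782, -649.0722,  225.7113]), 'eef_rot': array([-0.1374,  0.9905,  0.0007, -0.0002]), 'contact_force': array([0.175 , 0.3349, 1.7028]), 'moment': array([ 0.0231,  0.0194, -0.0031]), 'finger_force': 0.0, 'width': 87.84085810047262}
```

View pics/top0.png

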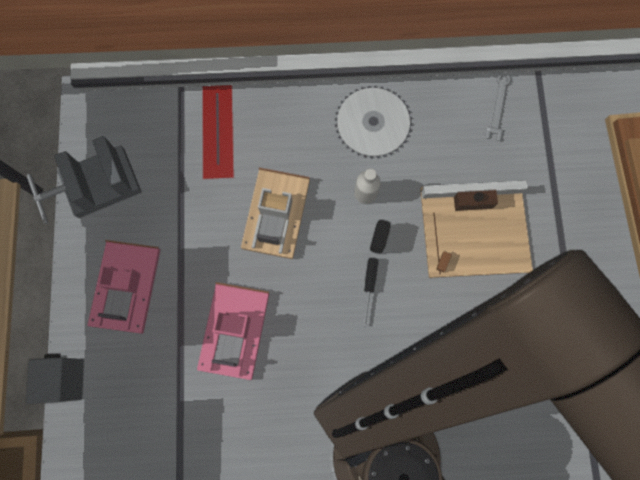

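View pics/scene0.png

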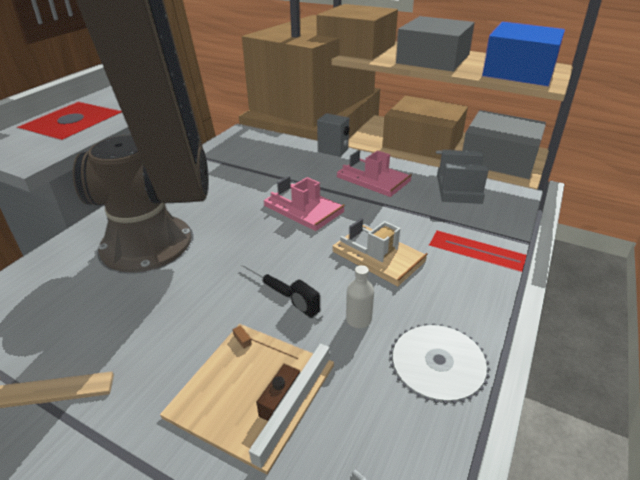

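Candidates for the dispenser in the top view are plywood at (275,213), pink at (234,332) and pink at (127,287). Only the plywood one, with its aluminium magazine, fits. The sled is at (477,232). I'll enlarge both and extract the outlines.

```bash
cat > h.py <<'E'
import numpy as np, cv2
from plant import bot
np.set_printoptions(precision=4,suppress=True)
def cast(n,px,z,im_cal=None):
    c=bot.get_calibration(n); V=c["view"]
    K=np.array([[c["fx"],0,c["cx"]],[0,c["fy"],c["cy"]],[0,0,1.]])
    p=cv2.undistortPoints(np.array(px,float).reshape(-1,1,2),K,np.array(c["distortion"]))[:,0]
    d=np.c_[p[:,0],-p[:,1],-np.ones(len(p))]@V[:3,:3]   # R^T d
    o=-V[:3,:3].T@V[:3,3]
    z=np.broadcast_to(z,len(d))
    return o+d*((z-o[2])/d[:,2])[:,None]
def proj(n,P):
    c=bot.get_calibration(n); V=c["view"]; P=np.atleast_2d(P)
    K=np.array([[c["fx"],0,c["cx"]],[0,c["fy"],c["cy"]],[0,0,1.]])
    q=P@V[:3,:3].T+V[:3,3]; q=q*[1,-1,-1]
    return cv2.projectPoints(q,np.zeros(3),np.zeros(3),K,np.array(c["distortion"]))[0][:,0]
def frame(o,yaw): # returns fn local->world
    c,s=np.cos(yaw),np.sin(yaw)
    return lambda P: np.atleast_2d(P)@np.array([[c,s,0],[-s,c,0],[0,0,1]])+np.r_[o,0]
E
python3 - <<'E'
from h import *
T=cv2.imread("pics/top0.png"); S=cv2.imread("pics/scene0.png")
hsv=cv2.cvtColor(T,cv2.COLOR_BGR2HSV)
m=cv2.inRange(hsv,(8,50,60),(25,200,255)); 
for nm,(x0,y0,x1,y1),z in (("disp",(230,155,325,270),20),("sled",(415,185,545,285),12)):
    mm=np.zeros_like(m); mm[y0:y1,x0:x1]=m[y0:y1,x0:x1]
    cs=cv2.findContours(mm,cv2.RETR_EXTERNAL,cv2.CHAIN_APPROX_NONE)[0]
    c=max(cs,key=cv2.contourArea); 
    w=cast("top",c[:,0]+0.0,z)
    h=cv2.convexHull(w[:,:2].astype(np.float32)); r=cv2.minAreaRect(h)
    print(nm,cv2.boundingRect(c),r, cv2.boxPoints(r).round(1).tolist())
    cv2.drawContours(T,[c],-1,(255,255,0),1) if 0 else None
o=-bot.get_calibration("top")["view"][:3,:3].T@bot.get_calibration("top")["view"][:3,3];print(o)
a=cv2.resize(T[160:270,232:322],(400,489),interpolation=cv2.INTER_CUBIC)
b=cv2.resize(T[175:285,415:540],(400,352),interpolation=cv2.INTER_CUBIC)
C=np.zeros((500,800,3),np.uint8); C[:489,:400]=a; C[:352,400:]=b
cv2.imwrite("pics/crop1.png",C)
E
```

```text
disp (241, 168, 69, 91) ((561.4061279296875, 222.16558837890625), (125.2679214477539, 203.90892028808594), 75.7002182006836) [[447.1000061035156, 186.6999969482422], [644.7000122070312, 136.3000030517578], [675.7000122070312, 257.70001220703125], [478.1000061035156, 308.0]]
sled (421, 190, 112, 88) ((490.29986572265625, -247.46987915039062), (205.10079956054688, 242.88404846191406), 0.2728986442089081) [[387.20001220703125, -126.5], [388.29998779296875, -369.3999938964844], [593.4000244140625, -368.3999938964844], [592.2999877929688, -125.5]]
[ 180.0528  137.2846 1358.7697]
```

View pics/crop1.png

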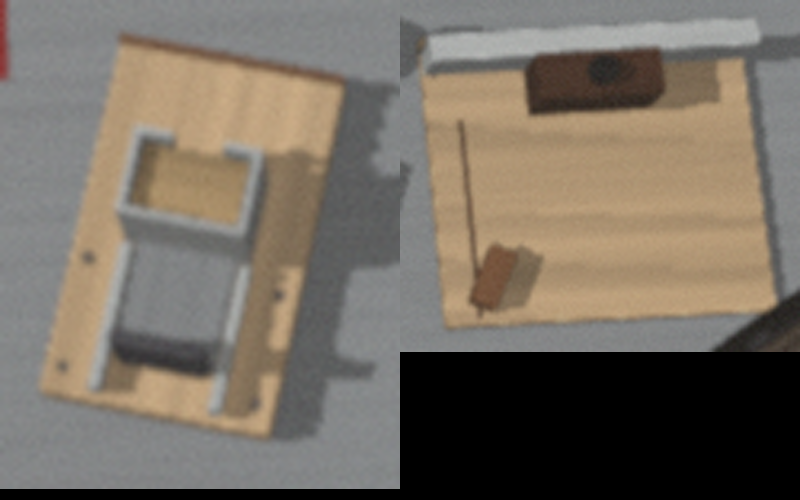

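The crop confirms it: the plywood dispenser has an aluminium magazine at crop (190,185), a dark paddle at (160,355) on the robot side and a lip on the far edge. The sled has its dark block's foot line from about (530,113) to (655,107) and the offcut at (493,275). The measured rectangles, 125x204 and about 243 wide, match the given sizes. I'll now take closer wrist views of both.

```bash
cat >> h.py <<'E'
from scipy.spatial.transform import Rotation as R
def quat(yaw):
    c,s=np.cos(yaw),np.sin(yaw)
    return R.from_matrix(np.array([[-c,-s,0],[-s,c,0],[0,0,-1.]])).as_quat()
def wshot(name):
    s=bot.read_state(); im=bot.camera("wrist"); cv2.imwrite(f"pics/{name}.png",im[:,:,::-1])
    T=np.eye(4); T[:3,:3]=R.from_quat(s["eef_rot"]).as_matrix(); T[:3,3]=s["tcp_pos"]
    T=T@bot.get_calibration("wrist")["T_tool_cam"]; np.save(f"pics/{name}.npy",T); return im[:,:,::-1].copy()
def wcast(name,px,z):
    c=bot.get_calibration("wrist"); T=np.load(f"pics/{name}.npy")
    K=np.array([[c["fx"],0,c["cx"]],[0,c["fy"],c["cy"]],[0,0,1.]])
    p=cv2.undistortPoints(np.array(px,float).reshape(-1,1,2),K,np.array(c["distortion"]))[:,0]
    d=np.c_[p[:,0],-p[:,1],-np.ones(len(p))]@T[:3,:3].T; o=T[:3,3]
    return o+d*((z-o[2])/d[:,2])[:,None]
E
python3 - <<'E'
from h import *
print("glue",cast("top",[(367,195)],0),"tape",cast("top",[(380,240)],0),"mag rim",cast("top",[(232+x/4.444,160+y/4.444) for x,y in ((133,127),(264,150),(250,243),(118,213))],84))
print(bot.solve_ik([450,-247,250],quat(0.)))
bot.move_ptp([455,-247,250],quat(0.0)); bot.pause(.2); a=wshot("wsled")
y=-.25; p=np.array([571.1,219.7])-50*np.array([np.cos(y),np.sin(y)])
bot.move_ptp([*p,250],quat(y)); bot.pause(.2); b=wshot("wdisp"); s=bot.read_state(); print(s["t"],s["joint_pos"],s["contact_force"])
cv2.imwrite("pics/w1.png",cv2.resize(np.vstack([a,b]),None,fx=.625,fy=.625,interpolation=cv2.INTER_AREA))
E
```

```text
glue [[599.1036   0.9519   0.    ]] tape [[486.1498 -22.4942   0.    ]] mag rim [[600.0048 247.0006  84.    ]
 [584.4937 180.5582  84.    ]
 [535.6633 189.5407  84.    ]
 [554.683  255.8768  84.    ]]
[-0.1191  0.0751 -0.3019  0.     -1.1938 -1.4517]
4.1333 [ 0.7588  0.1749 -0.1847  0.0001 -1.2112 -2.5806] [-0.48   -0.5095  0.1291]
```

View pics/w1.png

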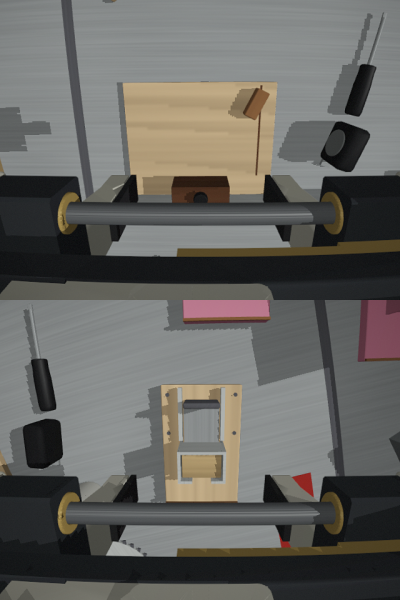

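The upper half shows the sled, upside down: board, the block's face foot line at about y=177 (half-scale image) and the offcut at (257,103). The lower half shows the dispenser with its paddle at (200,405) and magazine at (202,463). Next I'll fit edges to these.

```bash
cat > m.py <<'E'
from h import *
def line(P):  # robust line: point, direction
    v=cv2.fitLine(P[:,:2].astype(np.float32),cv2.DIST_HUBER,0,.01,.01).ravel(); return v[2:],v[:2]
def edges(mask,rows=None,cols=None,side=0):
    out=[]
    if rows is not None:
        for r in rows:
            k=np.where(mask[r])[0]
            if len(k): out.append((k[0]-.5 if side==0 else k[-1]+.5,r))
    else:
        for c in cols:
            k=np.where(mask[:,c])[0]
            if len(k): out.append((c,k[0]-.5 if side==0 else k[-1]+.5))
    return np.array(out,float)
E
python3 - <<'E'
from m import *
def wood(im):
    h=cv2.cvtColor(im,cv2.COLOR_BGR2HSV); m=cv2.inRange(h,(8,60,60),(25,220,255))
    return cv2.morphologyEx(m,cv2.MORPH_OPEN,np.ones((3,3)))
def big(m,x0,y0,x1,y1):
    q=np.zeros_like(m); q[y0:y1,x0:x1]=m[y0:y1,x0:x1]; return q
D=cv2.imread("pics/wdisp.png"); S=cv2.imread("pics/wsled.png")
m=big(wood(D),240,120,400,318); 
k=np.where(m.any(1))[0]; print("disp rows",k[0],k[-1])
r=range(150,300)
for nm,px in (("L",edges(m,rows=r,side=0)),("R",edges(m,rows=r,side=1)),("N",edges(m,cols=range(270,375),side=0))):
    W=wcast("wdisp",px,20); p,d=line(W); print(nm,px[0],px[-1],"pt",p,"ang",np.arctan2(d[1],d[0]))
# magazine rim from wrist: alu, and paddle dark
m=big(wood(S),180,110,460,300)
for nm,px in (("L",edges(m,rows=range(150,260),side=0)),("R",edges(m,rows=range(150,260),side=1)),("N",edges(m,cols=range(210,430),side=0))):
    W=wcast("wsled",px,12); p,d=line(W); print("sled",nm,"pt",p,"ang",np.arctan2(d[1],d[0]))
v=S.max(2); b=big(cv2.inRange(cv2.cvtColor(S,cv2.COLOR_BGR2HSV),(0,60,0),(20,255,105)),260,265,380,330)
k=np.where(b.any(0))[0]; print("block cols",k[0],k[-1])
px=edges(b,cols=range(k[0]+8,k[-1]-8),side=0); W=wcast("wsled",px,12); p,d=line(W); print("face",px[0],px[-1],p,np.arctan2(d[1],d[0]),"resid",np.std((W[:,:2]-p)@[-d[1],d[0]]))
r0=int(np.median(px[:,1]))+3
print("ends",wcast("wsled",[(edges(b,rows=[r0],side=0)[0]),(edges(b,rows=[r0],side=1)[0])],12))
x=cv2.resize(D[120:330,230:410],None,fx=2.2,fy=2.2,interpolation=cv2.INTER_CUBIC); z=cv2.resize(S[250:330,240:400],None,fx=2.4,fy=2.4,interpolation=cv2.INTER_CUBIC)
C=np.zeros((470,800,3),np.uint8); C[:x.shape[0],:x.shape[1]]=x; C[:z.shape[0],410:410+z.shape[1]]=z; cv2.imwrite("pics/crop2.png",C)
E
```

```text
disp rows 135 317
L [256.5 150. ] [264.5 299. ] pt [537.1772 166.0308] ang -0.24865083
R [386.5 150. ] [380.5 299. ] pt [567.721  285.4465] ang -0.24658222
N [270.  134.5] [374.  134.5] pt [466.7504 250.8713] ang 1.3197842
sled L pt [ 465.0963 -367.441 ] ang 0.004911366
sled R pt [ 465.3175 -128.367 ] ang 0.00402359
sled N pt [ 392.1762 -240.2081] ang -1.5668465
block cols 274 366
face [282.  281.5] [357.  281.5] [ 548.3818 -247.3786] 1.5700074 resid 0.010196997832681695
ends [[ 551.2692 -293.2227   12.    ]
 [ 551.3462 -201.3289   12.    ]]
```

View pics/crop2.png

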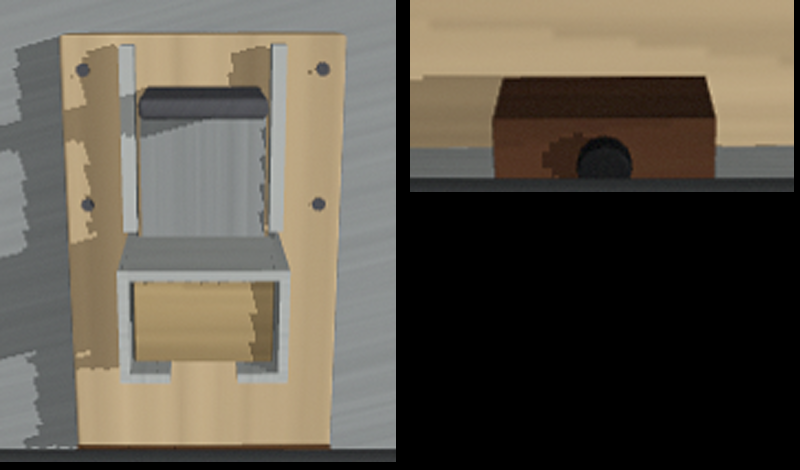

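Dispenser: board width measures 123.3 mm (124 expected), yaw is -0.248, and the origin is near (572.2, 220.4). The wrist and top views agree to about 2 mm. Stop foot is near (548, -247.6) with sled yaw about 0.004; width measures 239 (240) and the face sits 156 mm from the near edge (155). I'll now push the paddle, watching the force.

```bash
cat >> h.py <<'E'
DY=-.248; DO=np.array([572.2,220.4]); SY=.004; SF=np.array([548.,-247.6])
def loc(o,yaw,x,y,z):
    c,s=np.cos(yaw),np.sin(yaw); return [o[0]+c*x-s*y,o[1]+s*x+c*y,z]
def D(x,y,z): return loc(DO,DY,x,y,z)
def S(x,y,z): return loc(SF,SY,x,y,z)
E
python3 - <<'E'
from h import *
bot.move_gripper(0,20)
bot.move_ptp(D(-125,0,150),quat(DY)); bot.line_to(D(-125,0,42),150); bot.pause(.3)
e=np.array([np.cos(DY),np.sin(DY),0]); f0=bot.read_state()["contact_force"]@e
fin=None
bot.line_to(D(-103,0,42),60)
x=-102.
while x<-40:
    x+=6 if x<-62 else 1; bot.line_to(D(x,0,42),60); s=bot.read_state(); f=s["contact_force"]@e-f0
    ax=(s["tcp_pos"][:2]-DO)@e[:2]
    print(round(x,1),round(ax,2),round(f,2),round(s["t"],2))
    if abs(f)>24: break
bot.pause(.25)
wshot("push")
bot.line_to(D(-125,0,42),120); bot.line_to(D(-125,0,150),250)
print(bot.read_state()["t"])
# view the landing: camera aims ~45mm beyond TCP
bot.move_gripper(88); bot.move_ptp(D(10,0,250),quat(DY)); bot.pause(.2); im=wshot("land")
cv2.imwrite("pics/land_c.png",im[60:330,170:470]); print(bot.read_state()["t"])
E
```

```text
-96.0 -96.47 -4.98 8.07
-90.0 -90.65 -5.85 8.32
-84.0 -84.78 -6.0 8.57
-78.0 -78.89 -7.22 8.82
-72.0 -73.0 -7.44 9.07
-66.0 -67.13 -7.63 9.32
-60.0 -61.28 -9.01 9.57
-59.0 -60.48 -8.83 9.82
-58.0 -59.54 -9.13 10.07
-57.0 -58.55 -8.8 10.32
-56.0 -57.61 -9.26 10.57
-55.0 -56.61 -9.24 10.82
-54.0 -55.64 -9.28 11.07
-53.0 -54.66 -9.72 11.32
-52.0 -53.68 -9.69 11.57
-51.0 -52.7 -10.3 11.82
-50.0 -51.72 -10.51 12.07
-49.0 -51.0 -11.81 12.32
-48.0 -50.93 -17.69 12.57
-47.0 -50.88 -23.74 12.82
-46.0 -50.81 -29.15 13.07
14.7667
17.1667
```

View pics/land_c.png

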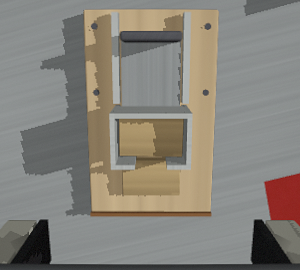

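The end stop showed as a sharp force rise at 51 mm, the paddle has sprung back and one packer lies on the landing. In the crop its sides are at about x=123 and 180, and its far edge at y≈196. I'll locate it, then grasp.

Run:
```python
from m import *
px=np.array([(123,183),(180,183),(150,196),(150,213)],float)+[170,60]
W=wcast("land",px,np.array([34,34,34,25.])); c,s=np.cos(DY),np.sin(DY)
L=(W[:,:2]-DO)@np.array([[c,-s],[s,c]]); print(L)   # local coords: sides y, far edge x (64 expected), lip top (86-90)
im=cv2.imread("pics/land.png"); cv2.imwrite("pics/land_z.png",cv2.resize(im[205:290,270:375],None,fx=5,fy=5,interpolation=cv2.INTER_CUBIC))
```

```text
[[ 52.1625 -26.4125]
 [ 52.0877  29.2206]
 [ 65.5613  -0.0496]
 [ 87.1618  -0.0561]]
```

View pics/land_z.png

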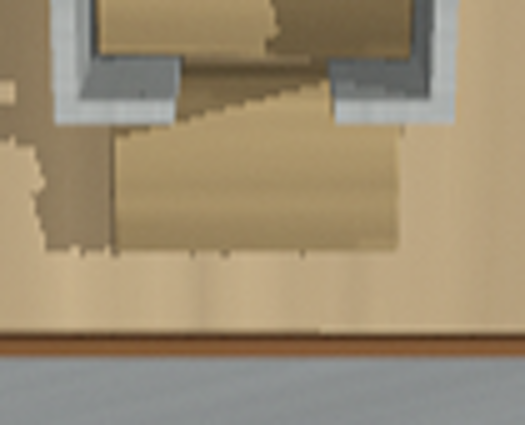

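The packer is 56 mm wide and square to the board, with centre at local (46.5, 1.4) mm against the expected 46. I'll grasp across its ends, lift and carry it over.

Run:
```python
from h import *
q=quat(DY)
bot.line_to(D(46.5,1.4,120),250); bot.line_to(D(46.5,1.4,25),120); bot.pause(.2)
s=bot.read_state(); print(s["tcp_pos"],s["contact_force"])
bot.move_gripper(50,20); bot.pause(.2); s=bot.read_state(); print("grip",s["width"],s["finger_force"],s["tcp_pos"],s["contact_force"])
d=s["tcp_pos"][2]-20
if s["width"]>52:
    bot.line_to(D(46.5,1.4,60),100); bot.line_to(D(46.5,1.4,230),250); s=bot.read_state(); print("up",s["width"],s["finger_force"])
    bot.move_ptp(S(-32,0,230),quat(SY)); bot.line_to(S(-32,0,70),250); bot.pause(.2)
    s=bot.read_state(); print(d,s["t"],s["width"],s["tcp_pos"],s["contact_force"],s["joint_pos"])
open("d.txt","w").write(str(d))
```

```text
[618.0392 210.6483  25.8968] [-0.5087  1.0082 -0.1089]
grip 55.53205618909383 20.00008910894394 [617.6168 210.358   24.9949] [0.4653 0.1786 0.3619]
up 55.781205156164546 19.999978244304657
4.9948646212142265 23.8667 55.69212728511566 [ 517.088  -247.8273   71.6137] [-0.3401  0.5738  0.2709] [-0.1057  0.3396 -0.4116  0.0002 -0.8167 -1.4609]
```

Run:
```python
from h import *
f0=bot.read_state()["contact_force"]; z=20.
bot.line_to(S(-32,0,z),80); bot.pause(.3); f0=bot.read_state()["contact_force"]
while z>14:
    z-=.5; bot.line_to(S(-32,0,z),20); bot.pause(.1); s=bot.read_state(); f=s["contact_force"]-f0
    print("z",z,s["tcp_pos"][2].round(2),f.round(2))
    if f[2]>2.5: break
z+=.7; x=-32.; bot.line_to(S(x,0,z),20); bot.pause(.3); f0=bot.read_state()["contact_force"]
while x<-10:
    x+=1; bot.line_to(S(x,0,z),20); bot.pause(.05); s=bot.read_state(); f=s["contact_force"]-f0
    print("x",x,s["tcp_pos"].round(2),f.round(2))
    if f[0]<-5: break
print(z,s["t"],s["width"])
```

```text
z 19.5 19.51 [-0.72 -1.06  0.47]
z 19.0 18.96 [-0.04 -0.37  0.27]
z 18.5 18.49 [-0.03 -0.62  0.44]
z 18.0 17.98 [-0.35  0.4   0.93]
z 17.5 17.5 [-0.4   0.87  0.41]
z 17.0 16.99 [-0.38 -0.36  0.64]
z 16.5 16.91 [-2.56  2.    5.68]
x -31.0 [ 517.04 -247.7    17.18] [ 1.25 -0.69  0.92]
x -30.0 [ 518.03 -247.7    17.18] [ 0.68 -0.09  0.67]
x -29.0 [ 519.03 -247.71   17.18] [ 0.12  0.21 -0.12]
x -28.0 [ 520.02 -247.7    17.19] [ 0.84 -0.7   0.05]
x -27.0 [ 521.04 -247.7    17.19] [-0.14 -0.86 -0.19]
x -26.0 [ 522.01 -247.69   17.16] [-0.08 -0.85  0.06]
x -25.0 [ 523.05 -247.68   17.2 ] [-0.29 -0.26  0.12]
x -24.0 [ 524.   -247.71   17.18] [-0.07 -0.06  0.37]
x -23.0 [ 525.02 -247.71   17.2 ] [-0.38 -0.05 -0.44]
x -22.0 [ 526.02 -247.66   17.18] [-0.78 -0.45  0.09]
x -21.0 [ 527.03 -247.68   17.19] [-1.18  0.58 -0.21]
x -20.0 [ 528.01 -247.67   17.18] [-0.8   0.11  0.03]
x -19.0 [ 528.98 -247.66   17.18] [-0.07  0.63 -0.7 ]
x -18.0 [ 529.02 -247.63   16.98] [-5.06 -0.54  0.96]
17.2 32.1417 55.544214345306195
```

Contact with the face came at x=529, which matches the measured face less 18 mm. Releasing.

Run:
```python
from h import *
bot.line_to(S(-18.6,0,16.9),20); bot.pause(.2)
bot.move_gripper(85); bot.pause(.2)
bot.line_to(S(-18.6,0,90),100); bot.line_to(S(-93,0,250),250); bot.pause(.3)
im=wshot("placed"); T=bot.camera("top"); print(bot.read_state()["t"],bot.read_state()["contact_force"])
a=cv2.resize(im[150:330,220:420],(400,360)); 
im2=T[140:290,225:545,::-1]; b=cv2.resize(im2,(400,188))
C=np.zeros((360,800,3),np.uint8); C[:,:400]=a; C[:188,400:]=b; cv2.imwrite("pics/fin.png",C)
```

```text
35.65 [ 0.2947  0.3399 -0.7133]
```

View pics/fin.png

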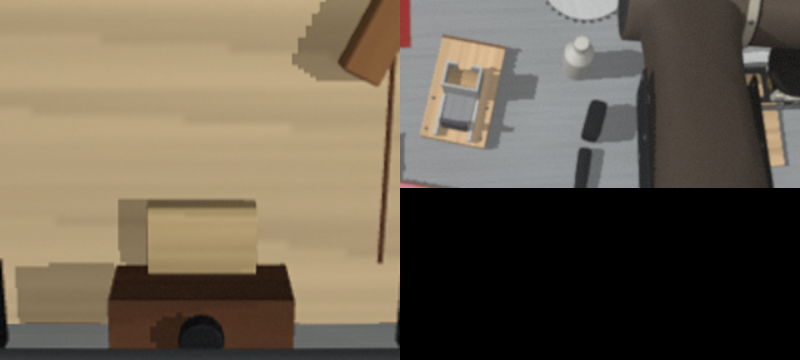

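The packer lies flat and square against the block's face, centred (mid x=202 against the block's 201), and the paddle is out. One numeric gap check, then hand in if it passes.

Run:
```python
from h import *
W=wcast("placed",[(321,286),(321,299.5),(321,249.5),(280,282.5)],np.array([26,57,12,12.]))
print(W[:,0]) # far top edge, block top edge, near bottom edge, face foot
gap=(W[1,0]+W[3,0])/2-W[0,0]; print("gap",gap)
if abs(gap)<2.5: print(bot.close_job())
```

```text
[546.6705 547.0942 511.7815 548.9839]
gap 1.3685668157742157
the job is handed in; nothing more can be done
None
```

The job is handed in: one packer was dispensed with a single full push, and it lies flat and centred against the stop block's face with a measured gap of about 1.4 mm; the paddle has sprung back, and the verdict was not shown.

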